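# Lay out a latch kit around the switch panel

### The arm

A 6-joint arm with a two-finger parallel gripper is mounted at the origin on the work surface. World frame = base frame: x ahead of the robot, y to its left, z up, the work surface at z = 0. Lengths are in mm, angles in rad, forces in N, time in s.
With the tool pointing down it reaches from about 300 to 775 mm from the base axis. Payload 14.6 kg.
Tool frame: the origin (TCP) lies at the very end of the fingers, on their centre line; the grasp point (between the pads) lies 19 mm behind it; z points along the fingers, y is the line along which they close (so a half turn about z gives the same grasp; the last joint's range is limited). The gripper opens to 94 mm and grips with 3 to 60 N. Pads are 16 mm wide; open, the fingers measure 119 mm over their backs; the gripper's body (75 mm by 177 mm) begins 78 mm behind the grasp point.
Start: joints at [-1.172, 0.3, 1.521, -0, 1.321, -0.067], TCP at [247.017, -491.397, 181.346] pointing down, gripper open.
Joint ranges: [-3.03, 3.03], [-0.79, 2.21], [0.23, 2.52], [-1.04, 4.18], [0, 3.07], [-2.55, 2.55]. Speed limits (rad/s): [2.22, 2.22, 2.57, 3.14, 3.14, 3.14].

### API

Orientations are given as [roll, pitch, yaw] about the fixed x, y, z axes, in that order (R = Rz(yaw) Ry(pitch) Rx(roll)).
In Python, from cell import manip, eyes, ticket gives the robot as it stands. The module is installed in compiled form; this text tells all that it offers.
- The arm moves only by the tool arm_command, never from a script. Its argument "plan" is a list of rows, each a list of 5 numbers: the opening, from -1 (shut) to 1 (fully open), then the shift along the tool's x, y, z in m, then the turn about the tool's z in rad. In form: [[jaw, dx, dy, dz, roll], ...]. A call has 1 to 20 rows; each row shifts and turns the commanded pose from where the row before left it, along the tool's axes as they then stand; what a row does not reach is not made up. A row lasts 1/8 s, in which the tool goes at most 62.5 mm and 10.7 degrees, less where a joint would pass 70% of its speed; a pose out of reach is approached as far as the arm can. A call is refused whole if a number of a shift passes 0.0625 or a number of a turn 0.188, either way. A call with a gripper value outside its range is refused whole. The fingers move at their own pace and stop on an object; "newtons" is the grip in N (left out, the last holds). Time passes only in rows, so rows that do not move let the fingers close. It gives the time, the measured TCP pose, the force, the opening and the grip force at its end, in the units of the state.
- manip.read_state(): the state, without advancing time (a new reading comes with each control period).
- eyes.camera(name): name is "scene" or "top" or "wrist"; returns a dict with "img" (420x560x3 uint8, blue, green, red), "z_map" (420x560 float32, mm along the optical axis (not along the pixel's ray), 0 where there is no reading), "fx", "fy", "cx", "cy" (pixels), "eye" and "orientation" of the camera in the world. Camera axes: x right, y down, z forward; pixel columns grow to the right and rows downward; lengths in mm; the calibration is good to about 2 mm. A picture is of the moment at which its call begins.
- ticket.sign_off(): hands the job in; it is judged then, once.
The state is a dict: "clock": time; "joints": joint angles; "qd": joint speeds; "effort": joint torques, N m; "eef_pos": TCP position; "eef_rot": TCP orientation; "wrist_force": force on the tool from outside, world axes, zero at the start; "moment": the same for the moment, N m; "finger_gap": finger opening in mm; "finger_force": force on a finger pad.
Only numpy, scipy, OpenCV 4.12 (cv2) and the standard library are available. Lean on these libraries where they do the work, as an engineer would, in place of code of your own. Each camera call takes 0.05 s, during which the arm holds its last target. There are 200 camera calls.

### The job

Lay out the latch kit around the black switch panel and the yellow riser block: set the brass spring cup, mouth up, on the middle of the riser block, and only when it stands there put the blue bush upright into it. Lay the steel latch lever flat on the shelf, midway between panel and block, level with the middle of the panel and parallel to the panel's long sides; lay the red pin gauge on the shelf behind the panel (the side away from the robot), centred on its far short end and parallel to that end, with a 40 mm gap to it. Leave the dark steel cup and the green tub where they are.

Things in the scene. Friction and masses are not known exactly. Their poses are not given: they have to be found in the camera images.
- panel: black rocker switch panel, fixed on the shelf, 120 (its x, long sides) x 80 (its y) mm, 22 mm high with three rockers standing up to about 33 mm in a row along x. Origin: centre of its underside on the shelf. Its +x points roughly away from the robot (within about 11 degrees), so its far short end is at x = +60 mm
- block: plain yellow riser block, fixed on the shelf, 80 x 80 mm, 30 mm high. Origin: centre of its underside. It stands beside the panel, on its left or its right, the two centres about 220 mm apart along the panel's y and nearly level in the panel's x
- brass_cup: brass spring retainer cup, loose, standing mouth up, outer diameter 48 mm, height 26 mm, wall 4 mm (mouth 40 mm wide), inner floor 5 mm above its underside, 0.12 kg. Origin: centre of its underside; z up
- bush: blue nylon bush, loose, a plain solid cylinder standing upright, diameter 26 mm, height 60 mm, 0.05 kg. Origin: centre of its underside; z along its axis, up. It stands 7 mm clear all round in the cup
- lever: latch lever of dull dark steel, loose, lying flat: a straight bar 22 mm wide, 12 mm thick, 120 mm long in all (x from -60 to +60 mm), with a round boss (34 mm across, 14 mm thick) centred at x = -43 mm and a low nose (top 20 mm up) at x = +46 to +58 mm. Origin: middle of its length, on its underside; x along the bar, z up. 0.2 kg, balances 5 mm to the boss side. Either end may point forward
- gauge: red enamel pin gauge, loose, lying flat: square red handle 16 x 16 x 60 mm with a steel pin 25 mm long out of each end (12 mm thick at +x, 8 mm at -x), 110 mm long in all. Origin: middle of its length, on its underside; x along its length, z up. 0.1 kg; either way round is right
- dark_cup: bystander: cup of the same shape and size as the brass one but of dark steel, standing on the shelf; not part of the kit. Origin: centre of its underside
- tub: bystander: green open parts tub holding bolts, 90 x 120 mm, 55 mm high. Origin: centre of its underside
Mind the look-alikes: they are no part of the job. Several things have the shape of the lever; the one meant has the colours described above. Several things look just like the block: the one meant starts farthest to the robot's right.

How it is judged (in metres and radians):
On the way, in this order (a step that is already met when the one before it is completed fails the run):
1. the brass cup stands mouth up on the middle of the riser block, let go (horizontal distance between brass_cup and block below 0.012 m and z of brass_cup in the frame of block between 0.026 and 0.034 m and angle between brass_cup's own z axis and vertical below 0.1 rad and linear speed of brass_cup below 0.02 m/s and contact force between the fingers and brass_cup below 0.1 N), for 0.2 s.
2. then the bush stands upright in the brass cup, let go (horizontal distance between bush and brass_cup below 0.011 m and z of bush in the frame of brass_cup between 0.001 and 0.01 m and angle between bush's own z axis and vertical below 0.12 rad and linear speed of bush below 0.02 m/s and contact force between the fingers and bush below 0.1 N), for 0.2 s.
At the end, for the whole second after the job is handed in: All released and at rest: cup on block within 12 mm of its centre, bush upright in it; lever flat, midway panel to block (14 mm), level with panel centre (15 mm), parallel (0.2 rad); gauge flat behind panel, gap 40 mm, centred (each 15 mm), parallel to its far end (0.2 rad) (all of step 1 and all of step 2 and ((y of block in the frame of panel above 0 m and y of lever in the frame of panel between 0.096 and 0.124 m) or (y of block in the frame of panel below 0 m and y of lever in the frame of panel between -0.124 and -0.096 m)) and x of lever in the frame of panel between -0.015 and 0.015 m and angle between the x axis of lever and the x axis of panel, either way round below 0.2 rad and angle between lever's own z axis and vertical below 0.1 rad and height (world z) of lever between -0.004 and 0.005 m and linear speed of each of lever, gauge below 0.02 m/s and contact force between the fingers and lever below 0.1 N and x of gauge in the frame of panel between 0.093 and 0.123 m and y of gauge in the frame of panel between -0.015 and 0.015 m and angle between the x axis of gauge and the y axis of panel, either way round below 0.2 rad and (angle between gauge's own z axis and vertical below 0.1 rad or angle between gauge's own z axis and vertical above 1.47 rad) and height (world z) of gauge below 0.02 m and contact force between the fingers and gauge below 0.1 N); the robot touches nothing.
It fails at once if a bystander (dark cup, tub) is pushed more than 20 mm or tipped (distance of any of dark_cup, tub from where it was at the start of the episode above 0.02 m or angle between any of dark_cup, tub's own z axis and vertical above 0.3 rad).
It also fails if it takes over 106 s, if anything falls off the work surface, if the arm or the gripper's body presses on something with over 40 N, if the wrist force passes 120 N, or if a joint passes its speed limit or range.

## Working session

There is one attempt and no reset: what is moved stays moved. The work goes in short steps, Python scripts to look and compute and a tool call to move; the robot and the scene stay as the last step left them, time stands still between calls to the robot, and variables do not carry over. Pictures are saved under pics/ and viewed, at most 14 in all, crops included, and the job is handed in when it is done.

Besides the shell and the picture viewer there is one more tool, called after "Call:" by a JSON object that holds its "api" and its "payload". arm_command: Moves the arm, as the interface text tells. Its arguments: {"type":"object","properties":{"plan":{"type":"array"},"newtons":{"type":"number"}},"required":["plan"]}

```bash
mkdir -p pics
python3 - <<'E'
from cell import manip, eyes
import cv2, numpy as np
for n in ("scene","top"):
    c=eyes.camera(n); cv2.imwrite(f"pics/{n}0.png",c["img"]); np.savez(f"{n}0.npz",**{k:np.array(v) for k,v in c.items()})
    print(n,c["fx"],c["cx"],c["cy"],c["eye"],c["orientation"])
s=manip.read_state(); print(s)
E
```

```text
scene 481.0001120880831 283.37316225901645 213.54552105328412 [1032.89154171  199.46447284  920.00190891] [-2.55041319  0.00996299  2.04718046]
top 407.8976921227875 275.05098467029705 207.7946698604011 [ 474.20613739  -65.02869922 1009.17134952] [-3.11211717 -0.01223448 -1.55556993]
{'clock': 0.1, 'joints': array([-1.17160487e+00,  3.00403302e-01,  1.52150179e+00, -2.29966963e-05,
        1.32071814e+00, -6.66127527e-02]), 'qd': array([-0.00093652, -0.0010014 , -0.00133152,  0.00023199,  0.0013698 ,
        0.00202466]), 'effort': array([ 1.66939495e-03, -5.32645583e+01, -3.53282475e+01,  7.10466108e-02,
        2.35264044e-02, -5.97679286e-05]), 'eef_pos': array([ 246.91221377, -491.1717596 ,  180.85707793]), 'eef_rot': array([-3.14056288e+00, -4.63728380e-05,  4.65809887e-01]), 'wrist_force': array([ 0.00125407, -0.3299463 ,  0.69572668]), 'moment': array([ 0.04376815, -0.00429717,  0.00332478]), 'finger_force': 0.0, 'finger_gap': 93.92587503465255}
```

View pics/top0.png

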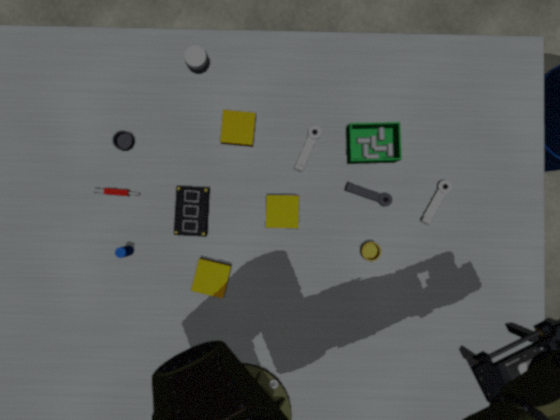

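View pics/scene0.png

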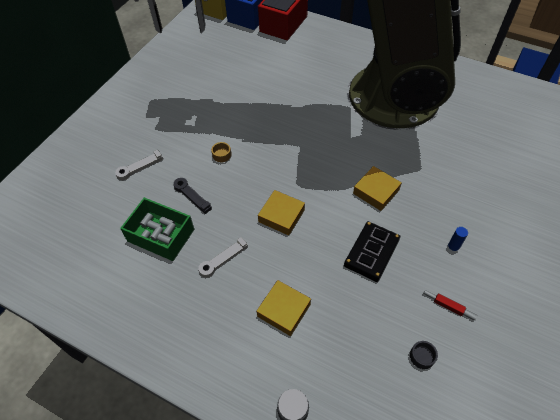

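The top view has +x up and −y to the right.

- **Blocks (look-alikes):** pixels (283,211), (238,128) and (211,277). The rightmost, (283,211), is the one meant.
- **Lever shapes:** white at (308,148) and (436,201), dark steel at (368,194). The dark one is meant.
- **Cups:** brass at (370,250), dark at (123,140). The brass one is meant.
- **White cylinder:** (196,58). It has no part in the job.
- **Bush, gauge, panel:** (122,252), (117,192) and (192,211).

The scene view agrees.

```bash
cat > h.py <<'E'
import numpy as np, cv2
from scipy.spatial.transform import Rotation as Ro
def cloud(c):
    z=c["z_map"].astype(float); v,u=np.mgrid[:z.shape[0],:z.shape[1]]
    p=np.dstack([(u-c["cx"])*z/c["fx"],(v-c["cy"])*z/c["fy"],z])
    w=p@Ro.from_euler("xyz",c["orientation"]).as_matrix().T+np.array(c["eye"]); w[z==0]=np.nan
    return w
def comps(c,zmin=5,zmax=90):
    w=cloud(c); m=((w[...,2]>zmin)&(w[...,2]<zmax)).astype(np.uint8)
    n,l,st,ce=cv2.connectedComponentsWithStats(m,connectivity=4)
    for i in range(1,n):
        if 40<st[i,4]<6000: yield ce[i],w[l==i],c["img"][l==i]
def rect(p):
    (cx,cy),(a,b),t=cv2.minAreaRect(p[:,:2].astype(np.float32))
    if a<b: a,b,t=b,a,t+90
    return np.round([cx,cy,a,b,(t+90)%180-90],1)
E
python3 - <<'E'
from h import *
for n in("top","scene"):
    c=dict(np.load(n+"0.npz")); w=cloud(c)
    g=w[...,2]; print(n,"table z",np.nanmedian(g[(g>-15)&(g<4)]))
    for ce,p,im in comps(c):
        zt=np.percentile(p[:,2],90); top=p[p[:,2]>zt-6]
        print(ce.round(),len(p),"ztop",zt.round(1),"rect",rect(top),"mean",top.mean(0)[:2].round(1),np.median(im,0))
c=cv2.imread("pics/top0.png"); a=c[110:270,90:460]; cv2.imwrite("pics/crop0.png",cv2.resize(a,None,fx=2.1,fy=2.1,interpolation=2))
E
```

```text
top table z 0.06253396565438152
[197.  59.] 555 ztop 52.3 rect [861.5 118.6  50.9  50.2 -41.9] mean [861.3 118.3] [117. 116. 116.]
[238. 127.] 1153 ztop 32.6 rect [698.   16.1  80.9  80.2  -4.7] mean [697.8  16.2] [ 11. 107. 118.]
[375. 142.] 1661 ztop 55.0 rect [ 664.7 -311.2  121.2   90.8  -88. ] mean [ 665.3 -311.8] [50. 83. 36.]
[308. 147.] 470 ztop 17.5 rect [ 654.  -152.2  118.6   31.9  -25.7] mean [ 658.8 -157.1] [116. 116. 115.]
[123. 140.] 300 ztop 27.0 rect [662.3 294.8  47.3  46.7 -55.2] mean [662.3 293.9] [50.5 47.  46.5]
[436. 201.] 501 ztop 16.6 rect [ 525.2 -474.3  118.9   32.9  -25.7] mean [ 529.8 -474.3] [116. 116. 115.]
[370. 194.] 481 ztop 17.1 rect [ 540.8 -305.6  118.6   32.4   75.3] mean [ 541.9 -311.1] [58. 54. 53.]
[192. 211.] 1668 ztop 30.5 rect [492.9 125.1 115.4  75.7  -3.1] mean [493.1 125.1] [29. 29. 29.]
[115. 191.] 254 ztop 18.0 rect [538.  310.  109.9  16.   85.8] mean [538.1 311.6] [ 46.  47. 106.]
[282. 211.] 1094 ztop 32.4 rect [497.2 -94.7  79.6  79.5 -89.1] mean [496.2 -93.9] [ 13. 114. 118.]
[371. 251.] 222 ztop 27.0 rect [ 403.9 -310.7   46.4   
[... 1201 characters left out ...]
10.]
[372. 251.] 1947 ztop 29.6 rect [493.6 126.2 112.2  76.3  -2.1] mean [496.7 126.6] [15. 13. 13.]
[458. 238.] 282 ztop 60.3 rect [395.3 280.7  26.7  24.4 -50.1] mean [395.7 280.4] [41. 16.  6.]
[221. 258.] 607 ztop 16.1 rect [ 653.8 -151.7  118.1   32.4  -26. ] mean [ 658.4 -155.7] [158. 155. 155.]
[284. 307.] 1730 ztop 31.2 rect [698.   16.8  81.   80.7  -4.3] mean [699.3  17.8] [ 47. 132. 152.]
[451. 305.] 420 ztop 16.5 rect [537.1 310.9 110.   18.5  84.7] mean [538.5 315.5] [ 27.  29. 135.]
[423. 354.] 384 ztop 26.1 rect [663.1 294.8  48.   46.1 -60.4] mean [661.9 295.2] [28.  25.  24.5]
[293. 405.] 832 ztop 51.4 rect [860.9 118.6  50.2  50.1  25.4] mean [861.4 119.4] [159. 156. 155.]
```

View pics/crop0.png

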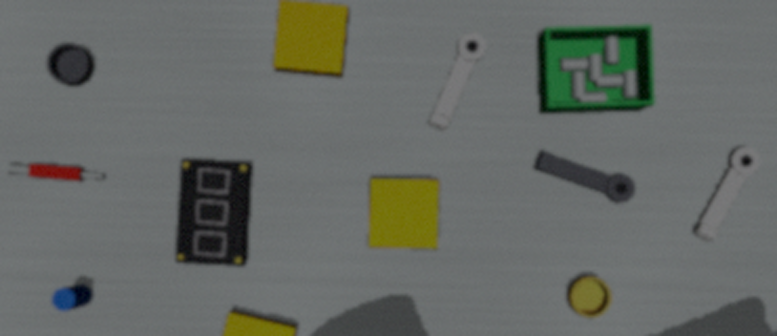

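The crop confirms the dark lever (boss at about (620,187) in the crop), the brass cup, and the rightmost block beside the panel. I go above the lever first and take a close look.

Add to h.py:
```python
def go(x,y,z,yaw,rows=1):
    "turn first, then shift: amounts in tool axes (m, rad)"
    from cell import manip
    s=manip.read_state(); d=np.array([x,y,z])-s["eef_pos"]; r=s["eef_rot"]
    R=Ro.from_euler("xyz",[r[0],r[1],yaw]).as_matrix()
    t=(r[2]-yaw+np.pi/2)%np.pi-np.pi/2
    if abs((r[2]-t-yaw+np.pi)%(2*np.pi)-np.pi)>1: R=R@np.diag([-1,-1,1.])
    print("now",s["eef_pos"].round(1),round(r[2],3),"q6",s["joints"][5].round(2),"t",round(s["clock"],2),"gap",round(s["finger_gap"],1),"F",s["finger_force"].__round__(1))
    print("roll",round(t,3),"shift m",(R.T@d/1000).round(4))
def wristobj(tag,lo=5,hi=90):
    from cell import eyes
    c=eyes.camera("wrist"); cv2.imwrite(f"pics/{tag}.png",c["img"])
    for ce,p,im in comps(c,lo,hi):
        zt=np.percentile(p[:,2],90); top=p[p[:,2]>zt-6]
        if len(p)>400: print(ce.round(),len(p),"ztop",zt.round(1),"rect",rect(top),"all",rect(p),np.median(im,0))
```

```text
(no output)
```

Call:
{"api": "arm_command", "payload": {"plan": [[1,0,0,0,-0.169],[1,0,0,0,-0.169],[1,0,0,0,-0.169],[1,0,0,0,-0.169],[1,0,0,0,-0.168],[1,0.0364,0.0337,0.0087,0],[1,0.0364,0.0337,0.0087,0],[1,0.0364,0.0337,0.0087,0],[1,0.0364,0.0337,0.0087,0],[1,0.0364,0.0337,0.0087,0],[1,0.0364,0.0337,0.0087,0],[1,0.0364,0.0337,0.0087,0],[1,0,0,0,0],[1,0,0,0,0],[1,0,0,0,0]], "newtons": 20}}

```text
clock: 1.98
eef_pos: [539.9, -307.0, 120.8]
eef_rot: [3.141, 0.0, 1.308]
wrist_force: [0.2, -0.9, -0.3]
finger_gap: 94.1
finger_force: 0.0
```

Run:
```python
from h import *
wristobj("w1"); go(540.8,-305.7,2.5,1.309)
```

```text
[151.  10.] 1954 ztop 30.4 rect [ 485.5 -132.7   69.4   15.6  -14.3] all [ 492.3 -132.1   81.3   16.3  -10.7] [ 12.   80.5 107. ]
[401.   6.] 879 ztop 14.5 rect [ 669.1 -175.4   70.8   12.5  -16.4] all [ 667.  -174.6   75.2   12.6  -16.7] [162. 159. 160.]
[280. 196.] 3075 ztop 18.3 rect [ 543.8 -307.5  118.2   33.    68.6] all [ 543.9 -306.8  119.7   33.    68.8] [67. 64. 64.]
[139. 239.] 1658 ztop 26.1 rect [ 401.7 -310.3   47.4   47.    61.4] all [ 401.6 -310.1   48.    47.   -10.9] [79. 90. 96.]
[284. 335.] 872 ztop 18.9 rect [ 502.5 -449.8   58.8   14.6  -16.2] all [ 524.7 -458.8  111.    18.3  -17.7] [129. 130. 132.]
now [ 540.  -307.   120.8] 1.308 q6 -0.31 t 2.02 gap 94.1 F 0.0
roll -0.001 shift m [0.0015 0.0004 0.1183]
```

View pics/w1.png

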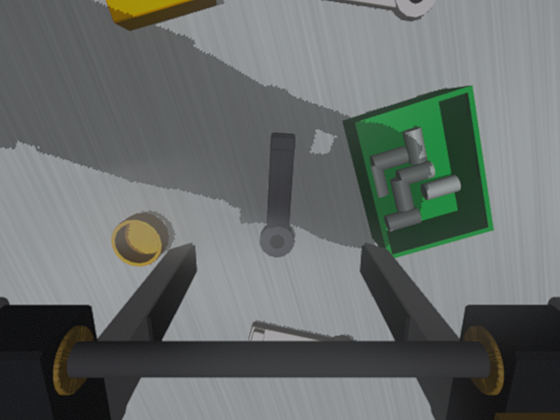

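The dark lever is centred at about (280,190), with the tub to its right and the brass cup to its left. Averaging the two taper-tilted rectangles gives a true lever yaw of about 72°.

Call:
{"api": "arm_command", "payload": {"plan": [[0.2,0.001,0.002,0.03,0.051],[0.2,0,0,0.035,0],[0.2,0,0,0.03,0],[0.2,0,0,0.015,0],[0.2,0,0,0.008,0],[0.2,0,0,0,0],[-1,0,0,0,0],[-1,0,0,0,0],[-1,0,0,0,0],[-1,0,0,0,0],[-1,0,0,0,0]], "newtons": 25}}

```text
clock: 3.4
eef_pos: [542.9, -305.7, 2.5]
eef_rot: [-3.142, -0.0, 1.259]
wrist_force: [-1.2, -0.1, 0.2]
finger_gap: 9.8
finger_force: 0.0
```

Run:
```python
from h import *
wristobj("w2"); go(542,-306,120,1.257)
```

```text
[ 69. 312.] 3927 ztop 25.8 rect [ 403.7 -305.    48.5   37.   -16.3] all [ 402.  -308.7   48.4   44.9   -0. ] [26. 54. 71.]
now [ 542.9 -305.6    2.5] 1.259 q6 -0.26 t 3.45 gap 5.9 F 0.0
roll 0.002 shift m [-0.0006 -0.0007 -0.1175]
```

View pics/w2.png

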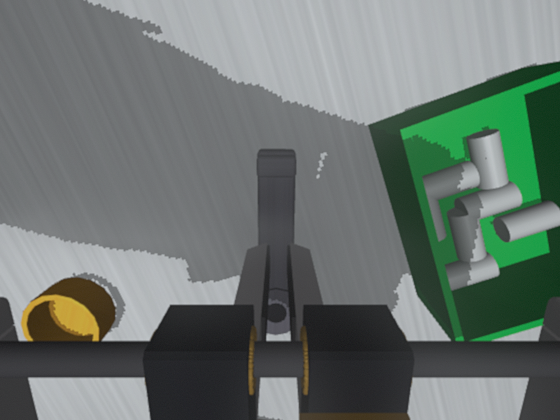

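Run:
```python
from h import *
from cell import eyes,manip
c=eyes.camera("wrist"); w=cloud(c); s=manip.read_state()
R=Ro.from_euler("xyz",c["orientation"]).as_matrix(); p=R.T@(s["eef_pos"]-np.array(c["eye"]))
print("eye",c["eye"],c["orientation"],"tcp px",c["fx"]*p[0]/p[2]+c["cx"],c["fy"]*p[1]/p[2]+c["cy"], s["finger_gap"],s["finger_force"],s["wrist_force"])
for v,u in [(160,277),(200,277),(235,277),(250,268),(250,290),(270,262),(290,260),(310,277),(200,200)]: print(v,u,w[v,u].round(1))
```

```text
eye [ 567.45351039 -229.43887568  205.70158016] [ 2.86051013e+00  4.48438825e-04 -3.10534370e-01] tcp px 277.941561273516 241.1406708815411 2.097411601803951 0.0 [ 0.87434627 -0.74516689 -0.26041582]
160 277 [ 559.  -253.8   20.4]
200 277 [ 551.4 -277.3   11.8]
235 277 [ 544.6 -298.5   10.9]
250 268 [ 540.6 -295.5   37.9]
250 290 [ 551.7 -299.1   38. ]
270 262 [ 538.6 -294.9   61.5]
290 260 [ 538.4 -295.2   79.3]
310 277 [ 529.4 -345.7   14.7]
200 200 [ 5.045e+02 -2.656e+02 -5.000e-01]
```

Run:
```python
from h import *
from cell import eyes,manip
c=eyes.camera("wrist"); w=cloud(c)
for u in (255,262,268,284,290,298): print(u,[(v,w[v,u].round(0).tolist()) for v in range(236,262,4)])
c=eyes.camera("scene"); w=cloud(c); np.savez("s2.npz",**{k:np.array(v) for k,v in c.items()})
cv2.imwrite("pics/s2.png",cv2.resize(c["img"][80:260,110:310],None,fx=3,fy=3,interpolation=2))
print(manip.read_state()["eef_pos"])
```

```text
255 [(236, [530.0, -299.0, 0.0]), (240, [529.0, -301.0, 0.0]), (244, [528.0, -304.0, -1.0]), (248, [527.0, -307.0, -0.0]), (252, [534.0, -294.0, 40.0]), (256, [534.0, -294.0, 46.0]), (260, [535.0, -294.0, 50.0])]
262 [(236, [536.0, -296.0, 12.0]), (240, [535.0, -298.0, 13.0]), (244, [534.0, -301.0, 12.0]), (248, [538.0, -294.0, 36.0]), (252, [538.0, -295.0, 41.0]), (256, [538.0, -295.0, 45.0]), (260, [538.0, -295.0, 50.0])]
268 [(236, [539.0, -297.0, 11.0]), (240, [539.0, -299.0, 13.0]), (244, [540.0, -296.0, 29.0]), (248, [541.0, -295.0, 35.0]), (252, [541.0, -295.0, 41.0]), (256, [541.0, -296.0, 45.0]), (260, [541.0, -296.0, 51.0])]
284 [(236, [548.0, -300.0, 11.0]), (240, [548.0, -303.0, 12.0]), (244, [549.0, -298.0, 30.0]), (248, [549.0, -298.0, 36.0]), (252, [549.0, -298.0, 41.0]), (256, [549.0, -298.0, 46.0]), (260, [548.0, -298.0, 50.0])]
290 [(236, [552.0, -301.0, 11.0]), (240, [551.0, -304.0, 12.0]), (244, [552.0, -299.0, 30.0]), (248, [552.0, -299.0, 36.0]), (252, [552.0, -299.0, 41.0]), (256, [552.0, -299.0, 46.0]), (260, [551.0, -299.0, 51.0])]
298 [(236, [556.0, -307.0, 1.0]), (240, [555.0, -310.0, 0.0]), (244, [554.0, -313.0, -0.0]), (248, [556.0, -300.0, 35.0]), (252, [556.0, -301.0, 39.0]), (256, [555.0, -301.0, 45.0]), (260, [555.0, -301.0, 49.0])]
[ 542.84889206 -305.61582579    2.40535912]
```

View pics/s2.png

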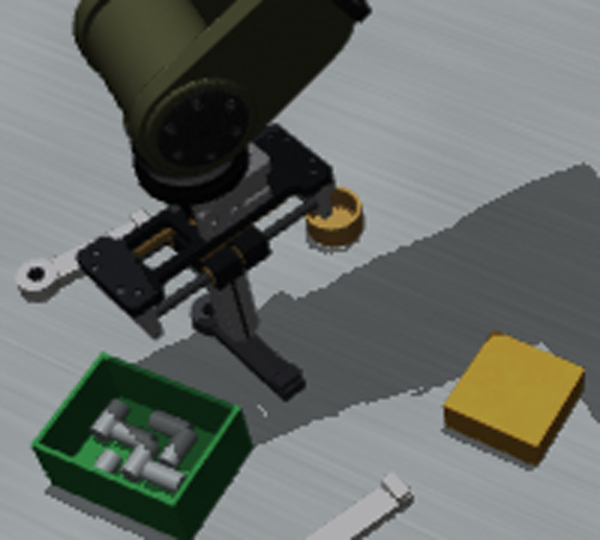

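The picture shows the finger tips closed in the air above the bar, at about z 27. The reported TCP reads 2.5, so the readout is biased along the tool axis. I measure that offset before going lower.

Run:
```python
from h import *
from cell import eyes
c=eyes.camera("wrist"); w=cloud(c)
for v in range(238,248): print(v,w[v,262:296:4,2].round(0))
c=dict(np.load("s2.npz")); w=cloud(c)
m=(np.hypot(w[...,0]-543,w[...,1]+305)<22)&(w[...,2]>14)
print("scene lowest finger pts",np.sort(w[m][:,2])[:25].round(1))
```

```text
238 [12. 12. 12. 12. 12. 13. 12. 11.  9.]
239 [12. 12. 11. 12. 13. 13. 12. 11. 10.]
240 [11. 14. 12. 12. 12. 13. 12. 11. 10.]
241 [11. 12. 12. 12. 12. 11. 11. 12. 10.]
242 [11. 12. 12. 26. 12. 26. 12. 12. 10.]
243 [12. 12. 11. 28. 11. 27. 27. 11.  9.]
244 [12. 12. 29. 29. 13. 28. 30. 11. 11.]
245 [11. 30. 31. 30. 27. 31. 30. 31.  1.]
246 [13. 33. 32. 32. 28. 33. 34. 32. 34.]
247 [33. 33. 33. 34. 31. 34. 34. 34. 32.]
scene lowest finger pts [14.1 14.3 14.3 14.4 14.7 16.3 16.8 27.6 29.1 29.4 29.9 29.9 30.  31.
 32.2 32.5 32.7 33.3 34.5 34.6 34.7 35.  35.1 35.7 36.1]
```

Call:
{"api": "arm_command", "payload": {"plan": [[0.2,0,0,0,0],[0.2,0,0,0,0],[0.2,0,0,0,0],[0.2,0,0,0,0],[0.2,0,0,0,0],[0.2,0,0,0,0]]}}

```text
clock: 4.4
eef_pos: [542.9, -305.6, 2.4]
eef_rot: [-3.142, 0.0, 1.259]
wrist_force: [0.6, 0.7, -0.9]
finger_gap: 54.8
finger_force: 0.0
```

The tips are at about z 26 against a readout of 2.4, an offset of about 23.5 mm. I go down 18 mm, then in small steps while watching the force.

Call:
{"api": "arm_command", "payload": {"plan": [[0.2,0,0,0.01,0],[0.2,0,0,0.006,0],[0.2,0,0,0.002,0],[0.2,0,0,0.001,0],[0.2,0,0,0,0]]}}

```text
clock: 5.03
eef_pos: [542.9, -305.7, -16.5]
eef_rot: [3.141, 0.0, 1.259]
wrist_force: [0.5, 0.7, -0.6]
finger_gap: 56.9
finger_force: 0.0
```

Run:
```python
from h import *
from cell import eyes,manip
c=eyes.camera("wrist"); w=cloud(c); cv2.imwrite("pics/w3.png",c["img"])
s=manip.read_state(); e=s["eef_pos"]; print(e,s["wrist_force"])
R=Ro.from_euler("xyz",s["eef_rot"]).as_matrix(); q=(w-e)@R
m=(abs(abs(q[...,1])-35)<9)&(q[...,0]>4)&(q[...,0]<12)&(w[...,2]>3)&(w[...,2]<40)
print(np.sort(w[m][:,2])[:30].round(1))
```

```text
[ 543.00221129 -305.71247167  -16.36189353] [-0.34264617  0.29063498  0.05483483]
[7.2 7.3 7.3 7.5 7.5 7.6 8.  8.  8.1 8.2 8.4 8.6 8.6 8.6 9.  9.1 9.1 9.1
 9.1 9.3 9.3 9.6 9.7 9.7 9.7 9.7 9.7 9.9 9.9 9.9]
```

Call:
{"api": "arm_command", "payload": {"plan": [[0.2,0,0,0.002,0],[0.2,0,0,0.002,0],[0.2,0,0,0,0],[-1,0,0,0,0],[-1,0,0,0,0],[-1,0,0,0,0],[-1,0,0,0,0],[-1,0,0,0,0],[-1,0,0,0,0]], "newtons": 25}}

```text
clock: 6.2
eef_pos: [542.8, -305.6, -20.6]
eef_rot: [-3.141, -0.0, 1.259]
wrist_force: [-0.8, 0.2, 0.8]
finger_gap: 21.5
finger_force: 25.0
```

Call:
{"api": "arm_command", "payload": {"plan": [[-1,0,0,-0.02,0],[-1,0,0,-0.04,0],[-1,0,0,-0.04,0],[-1,0,0,0,0.1866],[-1,0,0,0,0.1866],[-1,0,0,0,0.1866],[-1,0,0,0,0.1866],[-1,0,0,0,0.1866],[-1,0,0,0,0.1866],[-1,0,0,0,0.1866],[-1,0,0,0,0],[-1,0,0,0,0]]}}

```text
clock: 7.7
eef_pos: [542.9, -305.7, 80.0]
eef_rot: [3.141, -0.0, -0.043]
wrist_force: [-0.4, -0.4, -2.3]
finger_gap: 21.4
finger_force: 25.0
```

Run:
```python
from h import *
from cell import eyes,manip
go(488,15.7,40,-.047)
c=eyes.camera("scene"); w=cloud(c); e=manip.read_state()["eef_pos"]
m=(w[...,2]>70)&(w[...,2]<115)&(np.hypot(w[...,0]-e[0],w[...,1]-e[1])<75)
print(m.sum(),rect(w[m]),w[m].mean(0), np.percentile(w[m][:,2],[5,50,95]))
cv2.imwrite("pics/s3.png",cv2.resize(c["img"][80:300,110:360],None,fx=3,fy=2.7,interpolation=2))
```

```text
now [ 542.9 -305.7   80. ] -0.043 q6 1.04 t 7.7 gap 21.4 F 25.0
roll 0.004 shift m [-0.07   -0.3185  0.0399]
288 [ 557.2 -306.8   94.1   41.8  -15.2] [ 568.76034414 -304.92696192  110.71954387] [103.97348152 111.63301416 114.35839547]
```

View pics/s3.png

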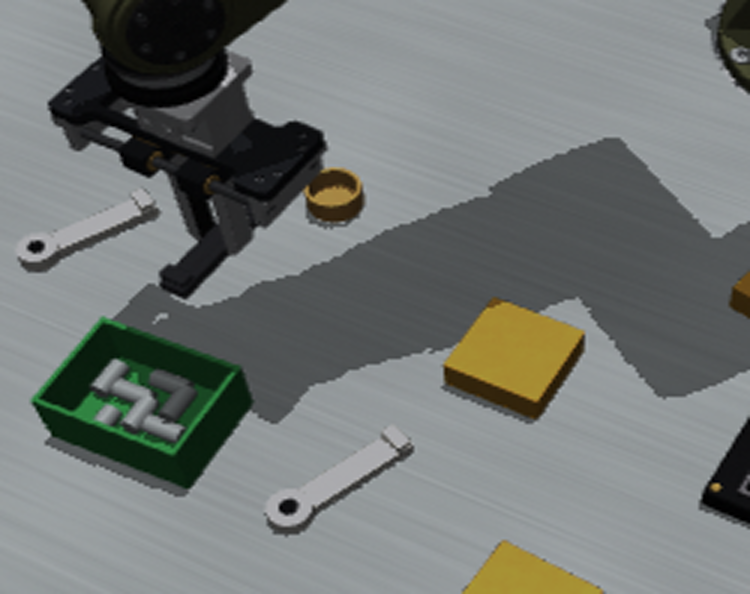

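The lever hangs level with the nose forward. I move it above the gap between panel and block.

Call:
{"api": "arm_command", "payload": {"plan": [[-1,-0.01,-0.0455,0,0],[-1,-0.01,-0.0455,0,0],[-1,-0.01,-0.0455,0,0],[-1,-0.01,-0.0455,0,0],[-1,-0.01,-0.0455,0,0],[-1,-0.01,-0.0455,0,0],[-1,-0.01,-0.0455,0.02,0],[-1,0,0,0.02,0],[-1,0,0,0,0],[-1,0,0,0,0]]}}

```text
clock: 9.0
eef_pos: [488.6, 15.4, 40.3]
eef_rot: [-3.142, -0.001, -0.047]
wrist_force: [-0.3, 0.5, -1.8]
finger_gap: 21.5
finger_force: 25.0
```

Run:
```python
from h import *
from cell import eyes
go(488,15.7,-20,-.047)
c=eyes.camera("wrist"); w=cloud(c); cv2.imwrite("pics/w4.png",c["img"])
m=(w[...,2]>62)&(w[...,2]<90)&(w[...,0]>505)&(abs(w[...,1]-15)<22)
p=w[m]; print("held bar front part",rect(p),p[:,0].max(),"z",np.percentile(p[:,2],[5,50,95])); 
for x in (515,530,545): print(x,p[abs(p[:,0]-x)<4][:,1].mean() if (abs(p[:,0]-x)<4).any() else None)
```

```text
now [488.6  15.4  40.3] -0.047 q6 1.57 t 9.0 gap 21.5 F 25.0
roll -0.0 shift m [-0.0006 -0.0003  0.0603]
held bar front part [526.3  12.4  43.3  22.   -2.7] 548.2088859122305 z [71.29014921 73.09438469 81.28424765]
515 12.94379477343298
530 12.491758598114817
545 11.60966084830582
```

Call:
{"api": "arm_command", "payload": {"plan": [[-1,0,-0.001,0.025,0],[-1,0,0,0.02,0],[-1,0,0,0.01,0],[-1,0,0,0.005,0],[-1,0,0,0,0],[-1,0,0,0,0],[-0.1,0,0,0,0],[-0.1,0,0,0,0],[-0.1,0,0,0,0],[-0.1,0,0,0,0],[0,0,0,-0.02,0],[0,0,0,-0.05,0],[0,0,0,-0.05,0],[0,0,0,0,0]]}}

```text
clock: 10.8
eef_pos: [489.9, 16.8, 102.8]
eef_rot: [-3.142, -0.006, -0.047]
wrist_force: [0.3, 0.2, -1.0]
finger_gap: 47.1
finger_force: 0.0
```

Run:
```python
from h import *
from cell import eyes
c=eyes.camera("scene")
for ce,p,im in comps(c,5,90):
    top=p[p[:,2]>np.percentile(p[:,2],90)-6]
    if abs(top[:,1].mean()-15)<40 and 440<top[:,0].mean()<540: print(ce.round(),len(p),rect(p),np.percentile(p[:,2],[50,90]))
go(537.5,310.5,100,1.49)
```

```text
[326. 230.] 521 [489.8  14.  121.2  32.6  -6.2] [12.25461175 16.52432072]
now [488.7  16.8 100.5] -0.047 q6 1.58 t 10.85 gap 47.1 F 0.0
roll -1.537 shift m [0.2967 0.0249 0.0014]
```

The lever lies at about (489,14), parallel to the panel. Next is the gauge.

Call:
{"api": "arm_command", "payload": {"plan": [[0.2,0,0,0,-0.1708],[0.2,0,0,0,-0.1708],[0.2,0,0,0,-0.1708],[0.2,0,0,0,-0.1708],[0.2,0,0,0,-0.1708],[0.2,0,0,0,-0.1708],[0.2,0,0,0,-0.1708],[0.2,0,0,0,-0.1708],[0.2,0,0,0,-0.1708],[0.2,0.0495,0.0042,0,0],[0.2,0.0495,0.0042,0,0],[0.2,0.0495,0.0042,0,0],[0.2,0.0495,0.0042,0,0],[0.2,0.0495,0.0042,0,0],[0.2,0.0492,0.0042,0,0],[0.2,0,0,0,0],[0.2,0,0,0,0]]}}

```text
clock: 12.98
eef_pos: [536.6, 309.8, 97.9]
eef_rot: [-3.14, 0.001, 1.49]
wrist_force: [0.2, -0.5, 0.1]
finger_gap: 56.5
finger_force: 0.0
```

Run:
```python
from h import *
wristobj("w5"); go(537.5,310.5,-20.3,1.49)
```

```text
[278. 197.] 1821 ztop 16.4 rect [536.2 311.4 109.8  16.   85.8] all [536.2 311.4 110.   16.   85.8] [ 59.  59. 105.]
[424. 211.] 1901 ztop 26.1 rect [660.8 296.4  47.2  47.  -88. ] all [660.7 296.4  47.2  47.2   1.8] [52. 50. 49.]
[112. 259.] 1876 ztop 60.3 rect [393.8 280.9  26.2  25.4  33.4] all [393.6 280.9  26.5  25.7   3.2] [84. 71. 38.]
[250. 396.] 4571 ztop 31.4 rect [492.5 125.6  99.7  34.8  -3.9] all [492.2 114.3 120.8  57.4  -3.9] [37. 35. 35.]
now [536.9 309.4  98.4] 1.489 q6 0.55 t 13.03 gap 56.1 F 0.0
roll -0.001 shift m [0.0012 0.0007 0.1187]
```

Call:
{"api": "arm_command", "payload": {"plan": [[0.2,0.0015,0,0.04,0],[0.2,0,0,0.04,0],[0.2,0,0,0.025,0],[0.2,0,0,0.01,0],[0.2,0,0,0.003,0],[0.2,0,0,0,0],[-1,0,0,0,0],[-1,0,0,0,0],[-1,0,0,0,0],[-1,0,0,0,0],[-1,0,0,0,0],[-1,0,0,0,0]], "newtons": 20}}

```text
clock: 14.52
eef_pos: [537.3, 312.0, -18.5]
eef_rot: [-3.142, -0.0, 1.49]
wrist_force: [-1.0, -0.6, 1.3]
finger_gap: 16.0
finger_force: 20.0
```

Call:
{"api": "arm_command", "payload": {"plan": [[-1,0,0,-0.02,0],[-1,0,0,-0.035,0],[-1,0,0,-0.025,-0.029],[-1,-0.0377,0.0147,0,0],[-1,-0.0377,0.0147,0,0],[-1,-0.0377,0.0147,0,0],[-1,-0.0377,0.0147,0,0],[-1,-0.0377,0.0147,0,0],[-1,0,0,0,0],[-1,0,0,0,0]]}}

```text
clock: 15.78
eef_pos: [600.9, 120.4, 62.3]
eef_rot: [3.141, -0.0, 1.519]
wrist_force: [0.4, -0.8, -2.7]
finger_gap: 15.7
finger_force: 20.0
```

Run:
```python
from h import *
go(601.5,119.5,-17.8,1.519)
```

```text
now [600.9 120.4  62.3] 1.519 q6 0.19 t 15.78 gap 15.7 F 20.0
roll -0.0 shift m [-0.0009  0.0005  0.0801]
```

Call:
{"api": "arm_command", "payload": {"plan": [[-1,-0.001,0,0.03,0],[-1,0,0,0.03,0],[-1,0,0,0.013,0],[-1,0,0,0.0065,0],[-1,0,0,0,0],[-1,0,0,0,0],[-0.2,0,0,0,0],[-0.2,0,0,0,0],[-0.2,0,0,0,0],[-0.2,0,0,0,0],[-0.2,0,0,-0.03,0],[0,0,0,-0.05,0],[0.5,0,0,-0.04,0],[0.5,0,0,0,0]]}}

```text
clock: 17.52
eef_pos: [602.4, 119.1, 105.3]
eef_rot: [3.136, -0.001, 1.519]
wrist_force: [1.0, 0.1, -0.7]
finger_gap: 63.4
finger_force: 0.0
```

Run:
```python
from h import *
from cell import eyes
for n in("scene","top"):
  c=eyes.camera(n)
  for ce,p,im in comps(c,5,90):
    if len(p)<2500: print(ce.round(),len(p),rect(p),np.percentile(p[:,2],90).round(1))
go(403,-310,100,0.9)
```

```text
[356.  85.] 271 [  25.2 -103.9  145.7   34.6   16.4] 46.3
[221. 151.] 277 [ 402.9 -309.3   49.6   45.9   13.7] 25.9
[138. 165.] 449 [ 526.  -472.8  118.7   33.8  -26. ] 15.9
[281. 212.] 1299 [496.3 -93.4  83.1  82.6  -1.4] 31.3
[326. 230.] 528 [4.892e+02 1.860e+01 1.214e+02 3.340e+01 4.000e-01] 16.4
[458. 238.] 280 [395.7 280.3  25.6  25.1  89.9] 60.1
[382. 254.] 886 [494.4 147.3 121.6  38.   -2. ] 29.1
[221. 258.] 611 [ 652.8 -156.7  117.8   34.   -19.8] 16.0
[350. 291.] 373 [602.8 118.1 109.5  18.3  87. ] 16.6
[284. 307.] 1733 [698.   17.3  81.6  80.7  -4.6] 31.2
[424. 354.] 393 [662.9 295.   47.1  46.9 -65.9] 26.3
[293. 405.] 833 [860.9 118.7  54.6  50.  -61.5] 51.3
[197.  59.] 555 [859.8 118.1  53.7  53.5  46.5] 52.4
[238. 127.] 1155 [698.3  16.4  80.6  80.3  -4.4] 32.5
[375. 142.] 1653 [ 671.5 -311.1  121.3  104.5  -87.5] 54.7
[308. 147.] 472 [ 652.3 -156.   118.8   33.2  -20.6] 17.2
[204. 167.] 148 [602.1  94.1  63.3  16.3  88.4] 18.5
[436. 201.] 504 [ 526.1 -473.4  119.8   33.2  -28.2] 17.1
[201. 210.] 767 [493.1 105.2 120.4  39.6  -2.2] 28.5
[237. 214.] 478 [489.9  17.2 117.9  29.7  -0.5] 17.3
[282. 211.] 1097 [497.1 -94.7  79.7  79.6 -89.2] 32.3
[371. 250.] 229 [ 403.1 -310.4   46.9   46.6   63.5] 26.5
[215. 276.] 945 [333.6  73.4  80.5  78.8 -12.6] 32.1
now [600.6 118.9 101.4] 1.519 q6 0.19 t 17.62 gap 69.6 F 0.0
roll 0.619 shift m [-0.4588  0.1118  0.0014]
```

The gauge lies at about (602,118) and the lever at (489,16), both well placed. Next is the brass cup.

Call:
{"api": "arm_command", "payload": {"plan": [[1,0,0,0,0.155],[1,0,0,0,0.155],[1,0,0,0,0.155],[1,0,0,0,0.154],[1,-0.0459,0.0112,0,0],[1,-0.0459,0.0112,0,0],[1,-0.0459,0.0112,0,0],[1,-0.0459,0.0112,0,0],[1,-0.0459,0.0112,0,0],[1,-0.0459,0.0112,0,0],[1,-0.0459,0.0112,0,0],[1,-0.0459,0.0112,0,0],[1,-0.0459,0.0112,0,0],[1,-0.0459,0.0112,0,0],[1,0,0,0,0],[1,0,0,0,0],[1,0,0,0,0]]}}

```text
clock: 19.75
eef_pos: [403.5, -309.2, 101.5]
eef_rot: [-3.141, -0.0, 0.901]
wrist_force: [-0.7, -0.1, 0.7]
finger_gap: 93.7
finger_force: 0.0
```

Run:
```python
from h import *
wristobj("w6"); go(402.5,-310,-15,0.9)
```

```text
[277. 209.] 1453 ztop 26.2 rect [ 401.6 -310.7   47.5   46.4   50.7] all [ 401.6 -310.5   47.7   46.6   53.5] [ 58.  82. 100.]
[490. 257.] 3454 ztop 15.1 rect [ 525.7 -470.9  119.6   33.5  -30.8] all [ 526.1 -470.   119.9   33.7  -32.1] [147. 145. 146.]
now [ 403.6 -309.3  101.7] 0.901 q6 -0.06 t 19.8 gap 93.9 F 0.0
roll 0.001 shift m [-0.0012 -0.0004  0.1167]
```

Call:
{"api": "arm_command", "payload": {"plan": [[1,-0.0015,-0.0005,0.04,0],[1,0,0,0.04,0],[1,0,0,0.028,0],[1,0,0,0.01,0],[1,0,0,0.003,0],[1,0,0,0,0],[-1,0,0,0,0],[-1,0,0,0,0],[-1,0,0,0,0],[-1,0,0,0,0],[-1,0,0,0,0],[-1,0,0,0,0],[-1,0,0,0,0]], "newtons": 20}}

```text
clock: 21.42
eef_pos: [401.8, -311.0, -19.1]
eef_rot: [-3.141, -0.0, 0.9]
wrist_force: [-0.6, -0.3, 1.7]
finger_gap: 46.5
finger_force: 20.0
```

Call:
{"api": "arm_command", "payload": {"plan": [[-1,0,0,-0.02,0],[-1,0,0,-0.035,0],[-1,0,0,-0.03,0],[-1,0.0458,-0.0121,0,0],[-1,0.0458,-0.0121,0,0],[-1,0.0458,-0.0121,0,0],[-1,0.0458,-0.0121,0,0],[-1,0.0458,-0.0121,0,0],[-1,0,0,0,0],[-1,0,0,0,0],[-1,0,0,0,0]]}}

```text
clock: 22.8
eef_pos: [496.5, -95.0, 65.9]
eef_rot: [-3.141, 0.0, 0.898]
wrist_force: [0.8, -1.0, -1.3]
finger_gap: 46.7
finger_force: 20.0
```

Run:
```python
from h import *
from cell import eyes,manip
go(496.5,-94,11.5,0.9)
c=eyes.camera("scene"); w=cloud(c); e=manip.read_state()["eef_pos"]
m=(np.hypot(w[...,0]-e[0],w[...,1]-e[1])<28)&(w[...,2]>60)&(w[...,2]<120)
b=c["img"].astype(int); m&=(b[...,2]>b[...,0]*1.6)
print(m.sum(),w[m].mean(0),w[m].min(0),w[m].max(0))
cv2.imwrite("pics/s7.png",cv2.resize(c["img"][100:280,200:380],None,fx=3,fy=3,interpolation=2))
```

```text
now [496.5 -95.   65.9] 0.898 q6 0.41 t 22.8 gap 46.7 F 20.0
roll -0.002 shift m [ 0.0008 -0.0007  0.0544]
414 [496.95159741 -94.43344996  98.51692813] [ 474.67695692 -117.9052868    85.17102077] [523.40719429 -71.24193782 113.45222274]
```

View pics/s7.png

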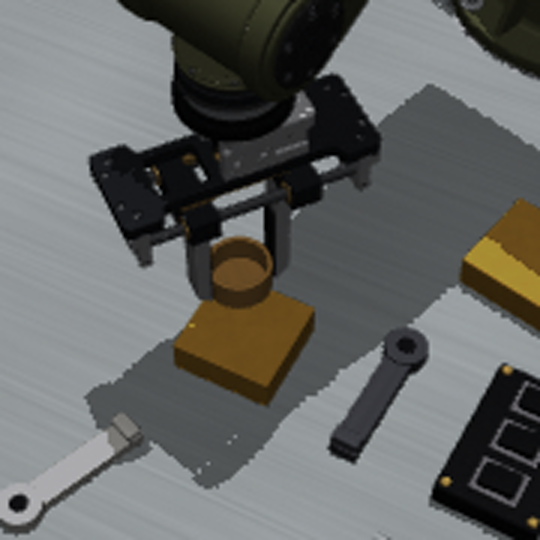

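The cup hangs mouth up over the block, near crop (240,270). I lower it, let go, and go up.

Call:
{"api": "arm_command", "payload": {"plan": [[-1,0,0,0.025,0],[-1,0,0,0.018,0],[-1,0,0,0.008,0],[-1,0,0,0.003,0],[-1,0,0,0,0],[-1,0,0,0,0],[0.4,0,0,0,0],[0.4,0,0,0,0],[0.4,0,0,0,0],[0.4,0,0,0,0],[0.4,0,0,-0.02,0],[0.4,0,0,-0.05,0],[0.4,0,0,-0.03,0],[0.4,0,0,0,0]]}}

```text
clock: 24.6
eef_pos: [497.9, -94.4, 114.0]
eef_rot: [3.138, -0.002, 0.9]
wrist_force: [0.2, 0.2, -0.3]
finger_gap: 65.5
finger_force: 0.0
```

Run:
```python
from h import *
from cell import eyes
for n in ("scene","top"):
  c=eyes.camera(n); w=cloud(c)
  m=(np.hypot(w[...,0]-496,w[...,1]+94)<45)&(w[...,2]>48)&(w[...,2]<66)
  print(n,m.sum(),rect(w[m]) if m.sum()>10 else None,np.percentile(w[m][:,2],90) if m.any() else 0)
wristobj("w8",5,70)
go(395,280,100,2.0)
```

```text
scene 159 [499.2 -94.4  48.1  46.   15.9] 56.50136440809486
top 0 None 0
[190. 110.] 4111 ztop 17.9 rect [487.6  15.3 119.3  33.   -3.7] all [487.9  15.9 119.8  33.2  -2.9] [85. 79. 79.]
[462. 145.] 3961 ztop 15.3 rect [ 651.5 -153.9  119.8   33.   -22.6] all [ 651.5 -153.9  119.8   33.1  -22.6] [156. 153. 155.]
now [496.3 -94.  110.8] 0.9 q6 0.41 t 24.75 gap 65.9 F 0.0
roll -1.1 shift m [0.3822 0.0635 0.0104]
```

The cup stands on the block at about (498,−94), with its top at 56 mm. Now the bush.

Call:
{"api": "arm_command", "payload": {"plan": [[0.4,0.02875,-0.039,0,0],[0.4,0.02875,-0.039,0,0],[0.4,0.02875,-0.039,0,0],[0.4,0.02875,-0.039,0,0],[0.4,0.02875,-0.039,0,0],[0.4,0.02875,-0.039,0,0],[0.4,0.02875,-0.039,0,0],[0.4,0.02875,-0.039,0,0],[0.4,0,0,0,0],[0.4,0,0,0,0],[0.4,0,0,0,0]]}}

```text
clock: 26.12
eef_pos: [395.8, 279.1, 111.6]
eef_rot: [-3.141, 0.001, 0.898]
wrist_force: [-0.2, 0.3, 0.1]
finger_gap: 66.1
finger_force: 0.0
```

Run:
```python
from h import *
wristobj("w9"); go(394.5,280.5,7,0.9)
```

```text
[526.   6.] 628 ztop 26.0 rect [647.4 280.7  30.7   7.  -38.6] all [647.4 283.3  34.9  11.3 -38.4] [31. 29. 29.]
[547. 177.] 1110 ztop 15.9 rect [601.4 138.6  71.3  14.8  82. ] all [601.1 134.2  80.1  15.6  82.5] [ 26.  29. 117.]
[274. 210.] 1192 ztop 60.5 rect [393.4 280.7  25.2  25.2 -12.9] all [393.5 280.9  25.5  25.2  29.2] [112.  69.  51.]
[533. 318.] 574 ztop 12.5 rect [526.8  15.2  37.6  23.5  -2.1] all [526.8  15.2  37.6  23.5  -2.1] [72.  66.  66.5]
[347. 397.] 2902 ztop 30.6 rect [321.3  73.4  89.1  57.  -38. ] all [321.3  73.4  89.1  57.  -38. ] [ 10. 128. 155.]
now [395.8 279.1 111.7] 0.898 q6 1.21 t 26.18 gap 65.8 F 0.0
roll -0.002 shift m [ 0.0003 -0.0019  0.1047]
```

Call:
{"api": "arm_command", "payload": {"plan": [[0.4,0,-0.002,0.04,0],[0.4,0,0,0.035,0],[0.4,0,0,0.02,0],[0.4,0,0,0.0095,0],[0.4,0,0,0,0],[-1,0,0,0,0],[-1,0,0,0,0],[-1,0,0,0,0],[-1,0,0,0,0],[-1,0,0,0,0],[-1,0,0,0,0]], "newtons": 15}}

```text
clock: 27.55
eef_pos: [394.0, 281.3, 7.5]
eef_rot: [-3.142, -0.0, 0.9]
wrist_force: [-0.4, 0.2, 2.2]
finger_gap: 24.9
finger_force: 15.0
```

Call:
{"api": "arm_command", "payload": {"plan": [[-1,0,0,-0.02,0],[-1,0,0,-0.04,0],[-1,0,0,-0.04,0],[-1,-0.0287,0.0394,0,0],[-1,-0.0287,0.0394,0,0],[-1,-0.0287,0.0394,0,0],[-1,-0.0287,0.0394,0,0],[-1,-0.0287,0.0394,0,0],[-1,-0.0287,0.0394,0,0],[-1,-0.0287,0.0394,0,0],[-1,-0.0287,0.0394,0,0],[-1,0,0,0,0],[-1,0,0,0,0],[-1,0,0,0,0]]}}

```text
clock: 29.3
eef_pos: [497.9, -93.5, 107.5]
eef_rot: [-3.141, -0.0, 0.901]
wrist_force: [-0.3, 0.7, -0.9]
finger_gap: 24.9
finger_force: 15.0
```

Run:
```python
from h import *
from cell import eyes
go(498.3,-94.4,43,0.9)
c=eyes.camera("scene"); w=cloud(c); b=c["img"].astype(int)
r=np.hypot(w[...,0]-498,w[...,1]+94)
m=(r<40)&(w[...,2]>48)&(w[...,2]<66); print("cup",m.sum(),rect(w[m]))
m=(r<45)&(w[...,2]>80)&(w[...,2]<180)&(b[...,0]>b[...,2]*1.5); print("bush",m.sum(),rect(w[m]),w[m].min(0),w[m].max(0))
cv2.imwrite("pics/s10.png",cv2.resize(c["img"][100:280,200:380],None,fx=3,fy=3,interpolation=2))
```

```text
now [497.9 -93.5 107.5] 0.901 q6 0.41 t 29.3 gap 24.9 F 15.0
roll 0.001 shift m [-0.0004  0.0009  0.0645]
cup 154 [500.  -94.6  46.8  45.4 -60. ]
bush 273 [499.3 -94.   26.7  23.7  28. ] [ 484.78541023 -105.42491093  101.12471068] [515.40873009 -81.17137732 164.23136671]
```

View pics/s10.png

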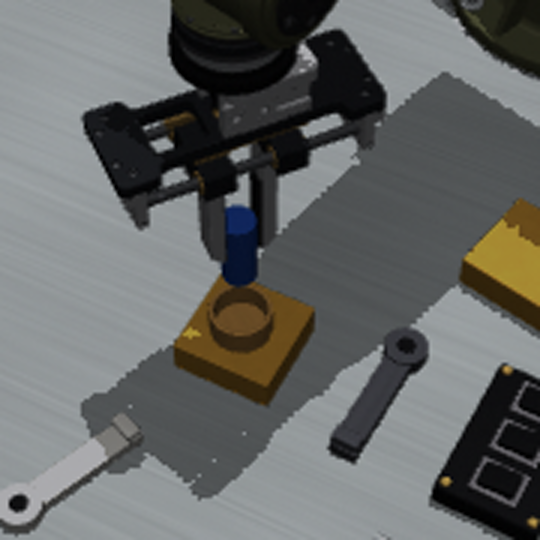

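The bush hangs upright at crop (240,245) over the cup at (241,318), aligned to within about 1 mm. I lower it in.

Call:
{"api": "arm_command", "payload": {"plan": [[-1,0,0.001,0.02,0],[-1,0,0,0.02,0],[-1,0,0,0.014,0],[-1,0,0,0.007,0],[-1,0,0,0.003,0],[-1,0,0,0,0],[-1,0,0,0,0],[0.2,0,0,0,0],[0.2,0,0,0,0],[0.2,0,0,0,0],[0.2,0,0,0,0],[0.2,0,0,-0.02,0],[0.2,0,0,-0.05,0],[0.2,0,0,-0.05,0],[0.2,0,0,0,0],[0.2,0,0,0,0]]}}

```text
clock: 31.35
eef_pos: [498.5, -95.0, 162.6]
eef_rot: [-3.141, 0.0, 0.9]
wrist_force: [-1.0, 0.1, 0.1]
finger_gap: 56.2
finger_force: 0.0
```

Run:
```python
from h import *
from cell import eyes
c=eyes.camera("scene"); w=cloud(c); b=c["img"].astype(int)
r=np.hypot(w[...,0]-498,w[...,1]+94)
m=(r<40)&(w[...,2]>48)&(w[...,2]<59); print("cup",m.sum(),rect(w[m]),np.percentile(w[m][:,2],95))
m=(r<45)&(w[...,2]>60)&(w[...,2]<120)&(b[...,0]>b[...,2]*1.5); print("bush",m.sum(),rect(w[m]),w[m].max(0))
t=(r<30)&(w[...,2]>91)&(w[...,2]<102); print("bush top",rect(w[t]),np.median(w[t][:,2]))
for ce,p,im in comps(c,5,90):
    if 300<len(p)<700: print(ce.round(),len(p),rect(p),np.percentile(p[:,2],90).round(1))
cv2.imwrite("pics/s11.png",cv2.resize(c["img"][100:380,180:480],None,fx=2.1,fy=2.1,interpolation=2))
```

```text
cup 151 [501.2 -93.4  47.   43.3 -54.1] 58.05605059306396
bush 192 [500.8 -96.2  25.5  24.5  33.4] [514.08309856 -83.32006703  98.18322805]
bush top [500.  -96.5  25.   23.5  27.6] 94.2093618430278
[138. 165.] 451 [ 525.3 -473.4  118.9   33.1  -26.2] 16.3
[326. 230.] 526 [489.8  14.1 121.1  32.7  -6.1] 16.5
[222. 258.] 606 [ 653.8 -151.5  118.9   33.4  -26.3] 15.7
[350. 291.] 377 [603.4 118.1 109.4  17.4  86.6] 16.6
[424. 354.] 386 [662.9 294.9  46.9  46.6 -45.3] 26.3
```

View pics/s11.png

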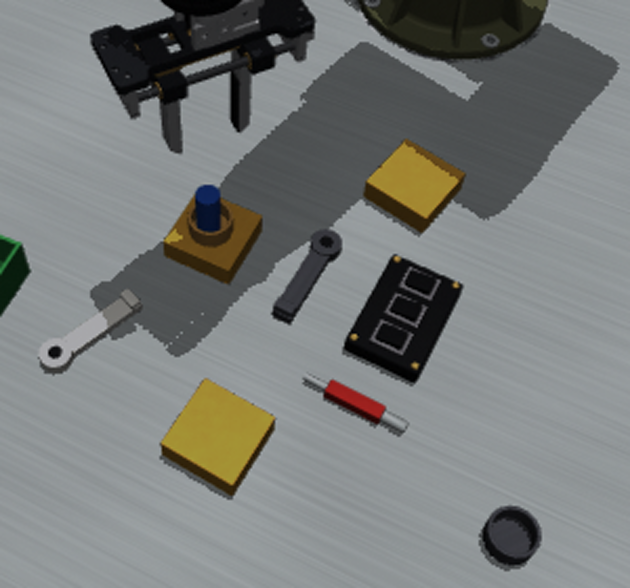

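The bush stands upright in the cup at crop (208,205), the lever lies in the gap at (307,275), and the gauge lies behind the panel at (355,402). Every placing measures well within tolerance and the arm is clear, so I hand the job in.

```bash
python3 -c "
from cell import ticket
print(ticket.sign_off())"
```

```text
the job is handed in; nothing more can be done
None
```

I laid out the kit and handed it in at about 31 s of the 106 s allowed; the last camera check put every part inside its tolerance, but sign-off returned no verdict.

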